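# Fasten the toggle latch of a sample carrier

### The arm

A 6-joint arm with a two-finger parallel gripper is mounted at the origin on the work surface. World frame = base frame: x ahead of the robot, y to its left, z up, the work surface at z = 0. Lengths are in mm, angles in rad, forces in N, time in s.
With the tool pointing down it reaches from about 350 to 975 mm from the base axis. Payload 7.1 kg.
Tool frame: the origin (TCP) lies on the front face of the gripper's body, between the roots of the fingers; the fingertips stand 80 mm ahead of it and the grasp point (between the pads) lies 61 mm ahead of it (env.tips_ahead is the distance from the TCP to the fingertips, in mm); z points along the fingers, y is the direction in which the jaws open and shut (so a half turn about z gives the same grasp; the last joint's range is limited). The gripper opens to 88 mm and grips with 3 to 60 N. Pads are 20 mm wide; open, the fingers measure 115 mm over their backs; the gripper's body (75 mm by 178 mm) begins 61 mm behind the grasp point.
Start: joints at [-1.259, 0.423, 1.63, -0, 1.089, -0.019], TCP at [203.017, -591.092, 302.675] pointing down, gripper open.
Joint ranges: [-3, 3], [-0.9, 2.11], [0.09, 2.58], [-1.31, 4.45], [0.11, 2.69], [-2.54, 2.54]. Speed limits (rad/s): [2.39, 2.39, 3.01, 3.14, 3.14, 3.14].

### API

Orientations are given as a unit quaternion [x, y, z, w].
In Python, from station import env, set_gripper, viewer, workorder gives the robot as it stands. Calls block until the motion is done:
- env.reach(position, orientation): joint-space move of the TCP to a pose.
- env.move_l(position, rot=None, rate=150, f_stop=None): straight line of the TCP; rot=None keeps the orientation; rate is the mean speed in mm/s. With f_stop (N) it stops when the force on the tool has changed by that much, and returns True; else False.
- env.move_joints(angles): joint-space move.
- set_gripper(opening): finger opening in mm; the grip force is fixed at half the most; returns when the fingers have stopped.
- env.hold(seconds).
- env.ik(position, orientation): joint angles nearest the present ones, or None.
- env.read_state(): the state.
- viewer.camera(name): name is "scene" or "top" or "wrist"; returns the picture (480x640x3 uint8, blue, green, red); there is no depth.
- viewer.camera_params(name): a dict with "fx", "fy", "cx", "cy" (pixels), "pose" (4x4, takes a point from camera to world coordinates); the wrist camera has in their place "tool_from_camera" (4x4, takes a point from camera to tool coordinates, whose origin is the TCP and whose axes are the flange's). Camera axes: x right, y up, looking along -z (the intrinsics and any distortion apply to the point x, -y, -z); pixel columns grow to the right and rows downward; lengths in mm; the calibration is good to about 2 mm. A picture is of the moment at which its call begins: read the wrist's pose just before it. camera_params takes no time and is no camera call.
A pose or a line that the arm cannot do raises env.IKError and nothing moves.
- workorder.sign_off(): hands the job in, once; it reports no verdict.
The state is a dict: "time_s": time; "qpos": joint angles; "dq": joint speeds; "tau": joint torques, N m; "tool_pos": TCP position; "orientation": TCP orientation; "force": force on the tool from outside, world axes, zero at the start; "wrist_torque": the same for the moment, N m; "width": finger opening in mm.
Only numpy, scipy, OpenCV 4.12 (cv2) and the standard library are available. Lean on these libraries where they do the work, as an engineer would, in place of code of your own. Each camera call takes 0.05 s, during which the arm holds its last target.

### The job

One of the two sample carriers on the bench is still unlatched: its lid stands slightly open and its latch lever and wire hoop stick up. Swing the hoop over so that it drops behind the hook on the lid, then press the lever down all the way so that it draws the lid tight, and let go.

Things in the scene. Friction and masses are not known exactly. Their poses are not given: they have to be found in the camera images.
- carrier: The unlatched carrier: blue tub 130 x 150 x 105 mm (x, y, z), white lid, fixed. Origin: centre of its underside, z up. Its +x side, facing away from the robot, carries the steel latch, in the plane y = 0, on a 36 mm wide bracket reaching to x = 180. The lid, hinged at the -x rim, springs 10 mm open. The lever turns about an axis along y at x = 127, z = 75. A like carrier nearby is latched.
- lever_tip (a point): Middle of the outer end of the lever, a steel strip 26 x 5 mm, 62 from its hinge. It starts up, leaning outward (carrier +x) 34 to 45 degrees from vertical, and stays where left. It swings outward and down about 90 degrees onto its bracket, 40 degrees below level, tip then at x = 174, z = 35 in the carrier frame. Hooked, pressing near the tip takes 3 to 10 N; past dead centre it stays down.
- hoop_bar (a point): Middle of the crossbar of the wire hoop: 44 mm wide (along carrier y), 5 mm wire, 70 mm from its pivot, which is on the lever 24 mm from the lever's hinge; its legs pass either side of lever and hook. It starts leaning outward 20 to 30 degrees from vertical, bar about 35 mm above the lever tip. It swings freely: pushed inward (carrier -x) past vertical over its pivot, it falls over the hook.
- hook (a point): Seat of the steel hook on the lid's edge, where the middle of the crossbar lies when fastened. The hook, 30 mm wide, is a level plate 36 mm out from the lid, ending in a prong 12 mm tall; the seat is the corner on the lid's side of the prong, 2.5 mm above the plate. In the carrier frame at x = 90, z = 102 when tight, about 10 mm higher at the start; axes as the carrier's.

How it is judged (in metres and radians):
On the way:
1. the hoop's crossbar lies behind the hook's prong (x of hoop_bar in the frame of hook between -0.035 and 0.003 m and z of hoop_bar in the frame of hook between -0.006 and 0.008 m), for 0.2 s.
At the end, for the whole second after the job is handed in: The crossbar lies in the hook (within 10 mm of its seat), the lid is tight (hook within 4 mm of its closed height) and the lever lies down (tip within about 10 mm, 10 degrees, of its rest) (distance between hoop_bar and hook below 0.01 m and z of hook in the frame of carrier below 0.1063 m and z of lever_tip in the frame of carrier below 0.046 m); the robot touches nothing.
It also fails if it takes over 38 s, if anything falls off the work surface, if the arm or the gripper's body presses on something with over 40 N, if the wrist force passes 120 N, or if a joint passes its speed limit or range.

## Working session

There is one attempt and no reset: what is moved stays moved. The work goes in short steps, each a Python script; the robot and the scene stay as the last script left them, time stands still between calls to the robot, and variables do not carry over. Pictures are saved under pics/ and viewed, and the job is handed in when it is done.

```bash
ls; mkdir -p pics; python3 - <<'E'
from station import env,viewer
import cv2
print(env.read_state())
for n in ("scene","top","wrist"):
    cv2.imwrite(f"pics/a_{n}.png",viewer.camera(n)); print(n,viewer.camera_params(n))
E
```

```text
pics
{'time_s': 0.0, 'qpos': array([-1.25900798e+00,  4.23876933e-01,  1.63066608e+00,  1.16552790e-05,
        1.08858904e+00, -1.89769445e-02]), 'dq': array([ 0.00204168, -0.00051484,  0.00014937, -0.00101882, -0.00193795,
       -0.0002062 ]), 'tau': array([ 3.46204852e-04, -5.44627798e+01, -2.73663282e+01,  6.44761068e-02,
        2.27723038e-02, -1.12871030e-04]), 'tool_pos': array([ 202.89009595, -590.70589934,  301.88846047]), 'orientation': array([ 9.86355586e-01,  1.64627051e-01, -1.07180478e-04, -7.62218440e-04]), 'force': array([-0.0657632 ,  0.206364  , -0.05576621]), 'wrist_torque': array([0.00725982, 0.00113423, 0.06473297]), 'width': 88.05646132775144}
scene {'fx': 525.1623486266525, 'fy': 525.1623486266525, 'cx': 315.0349077982338, 'cy': 243.7380873644329, 'pose': array([[-3.36154330e-01, -6.08939329e-01,  7.18465837e-01,
         1.11579215e+03],
       [ 9.41797839e-01, -2.20692739e-01,  2.53597211e-01,
         2.20871620e+02],
       [ 4.13487806e-03,  7.61897374e-01,  6.47684564e-01,
         6.59327730e+02],
       [ 0.00000000e+00,  0.00000000e+00,  0.00000000e
[... 259 characters left out ...]
4.06104708e-03,  1.19908375e-04,
         1.24140534e+00],
       [-5.04498985e-04,  1.53404742e-01,  9.88163312e-01,
         8.98592938e+02],
       [ 0.00000000e+00,  0.00000000e+00,  0.00000000e+00,
         1.00000000e+00]])}
wrist {'fx': 347.7531350065943, 'fy': 347.7531350065943, 'cx': 313.0604054442336, 'cy': 240.81364111973414, 'tool_from_camera': array([[-4.47270444e-05,  9.57892891e-01,  2.87125768e-01,
         7.78559847e+01],
       [ 9.99999728e-01,  2.54299635e-04, -6.92605130e-04,
         7.68023880e-01],
       [-7.36457509e-04,  2.87125659e-01, -9.57892642e-01,
        -8.20365510e+01],
       [ 0.00000000e+00,  0.00000000e+00,  0.00000000e+00,
         1.00000000e+00]])}
```

View pics/a_scene.png

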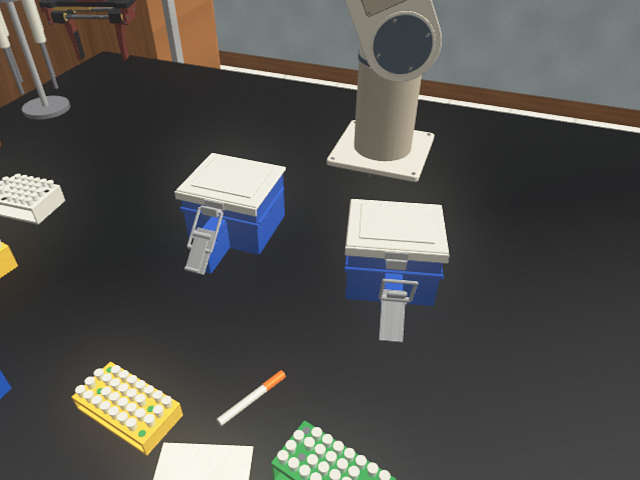

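View pics/a_top.png

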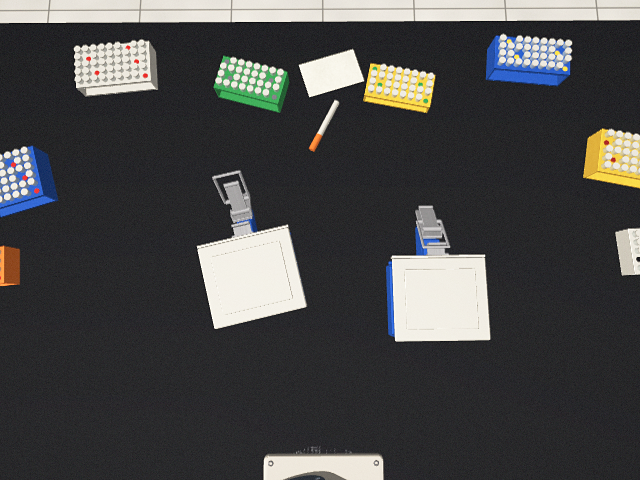

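The unlatched carrier is on the robot's left: around (250,275) in the top view and (397,260) in the scene view. Its hoop and lever stick out. Next I'll zoom in.

```bash
python3 - <<'E'
import cv2
s=cv2.imread("pics/a_scene.png")[190:350,330:460]; t=cv2.imread("pics/a_top.png")[160:340,185:315]
s=cv2.resize(s,None,fx=4,fy=3.75,interpolation=cv2.INTER_CUBIC)
cv2.imwrite("pics/b_scene.png",cv2.resize(cv2.imread("pics/a_scene.png")[195:345,330:460],None,fx=4,fy=4,interpolation=cv2.INTER_CUBIC))
cv2.imwrite("pics/b_top.png",cv2.resize(cv2.imread("pics/a_top.png")[165:265,190:310],None,fx=6,fy=6,interpolation=cv2.INTER_CUBIC))
E
```

```text
(no output)
```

View pics/b_scene.png

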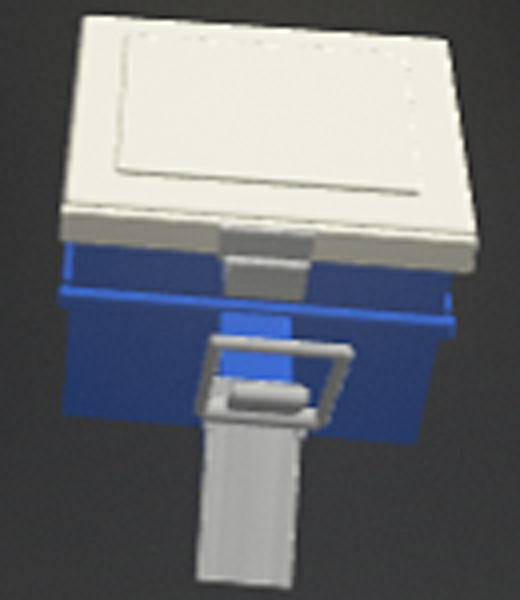

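View pics/b_top.png

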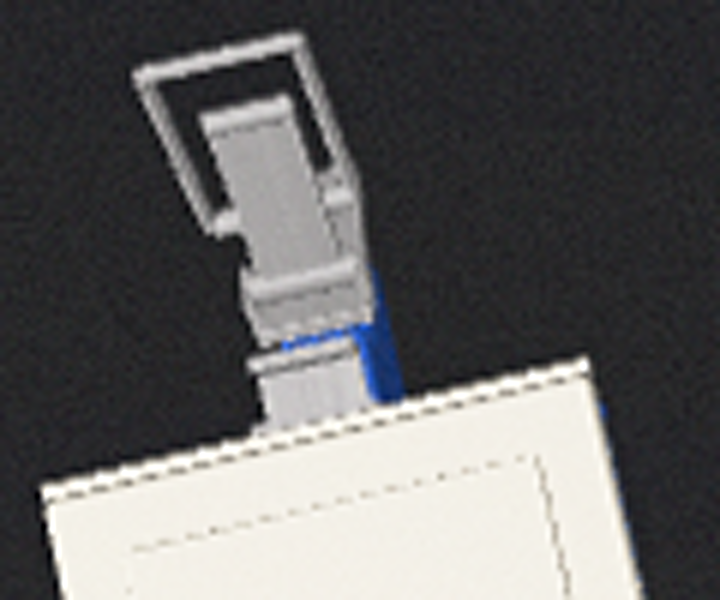

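```bash
cat > h.py <<'E'
import numpy as np
from station import env,viewer,set_gripper,workorder
def ray(n,uv,T=None):
    p=viewer.camera_params(n); P=p["pose"] if T is None else T
    d=np.array([(uv[0]-p["cx"])/p["fx"],-(uv[1]-p["cy"])/p["fy"],-1.]); d=P[:3,:3]@d
    return P[:3,3],d/np.linalg.norm(d)
def tri(rs):
    A=sum(np.eye(3)-np.outer(d,d) for o,d in rs); b=sum((np.eye(3)-np.outer(d,d))@o for o,d in rs)
    x=np.linalg.solve(A,b); return x,max(np.linalg.norm(np.cross(x-o,d)) for o,d in rs)
E
python3 - <<'E'
from h import *
np.set_printoptions(precision=1,suppress=True)
D=dict(barL=((418,283),(213,177.5)),barR=((383,280),(240,171.7)),tip=((397,294),(231.2,183)),
FR=((345.5,246.7),(288.3,225.3)),FL=((449.5,255),(197,246.2)),BR=((351.2,199.2),(306,306)),BL=((441.7,205),(215,328)),
hookpR=((386,260),(249,225)),hookpL=((407,260.5),(231.5,226)))
for k,(s,t) in D.items():
    x,e=tri([ray("scene",s),ray("top",t)]); print(k,x,e)
E
```

```text
barL [588.6 182.5 156.8] 0.9778071005621719
barR [598.6 137.  156.6] 0.18759020346138006
tip [587.8 157.4 125.8] 0.16279857838194253
FR [513.2  58.3 124.5] 0.36099466033093086
FL [477.7 213.7 124.4] 1.0062362623878023
BR [376.8  27.7 116.4] 0.09473198194074375
BL [340.9 180.6 117.1] 1.1055029278725144
hookpR [515.2 125.3 118.9] 0.7401700216318456
hookpL [512.3 155.4 124.7] 0.46266337455851486
```

Geometry matches the description: carrier at about (427,121), yaw 12.8°, lever at about 38°, hoop at about 25°. Next I'll swing the hoop over with the closed fingertips.

```bash
cat >> h.py <<'E'
yaw=np.radians(12.8); O=np.array([426.7,121.3,0.])
R=np.array([[np.cos(yaw),-np.sin(yaw),0],[np.sin(yaw),np.cos(yaw),0],[0,0,1]])
Q=np.array([np.cos(yaw/2),np.sin(yaw/2),0,0])
def W(x,z,y=0): return O+R@np.array([x,y,z+env.tips_ahead])   # fingertip centre in carrier frame -> TCP
def C(p): return R.T@(np.asarray(p)-O)
E
python3 - <<'E'
from h import *
import cv2
np.set_printoptions(precision=1,suppress=True)
set_gripper(0)
print(env.tips_ahead,env.read_state()["width"])
env.reach(W(215,222),Q)
env.move_l(W(212,149),rate=120)
print(env.read_state()["time_s"],C(env.read_state()["tool_pos"]))
cv2.imwrite("pics/c_s.png",cv2.resize(viewer.camera("scene")[150:350,300:500],None,fx=3,fy=3))
print(env.move_l(W(130,149),rate=60,f_stop=8))
env.hold(0.5)
s=env.read_state();print(s["time_s"],C(s["tool_pos"]),s["force"])
cv2.imwrite("pics/c_s2.png",cv2.resize(viewer.camera("scene")[150:350,300:500],None,fx=3,fy=3))
cv2.imwrite("pics/c_w2.png",viewer.camera("wrist"))
E
```

```text
80.0 0.8446818813118552
5.3167 [212.5  -0.  229.5]
False
7.3833 [130.   0. 229.] [ 0.3  0.  -0.2]
```

View pics/c_s2.png

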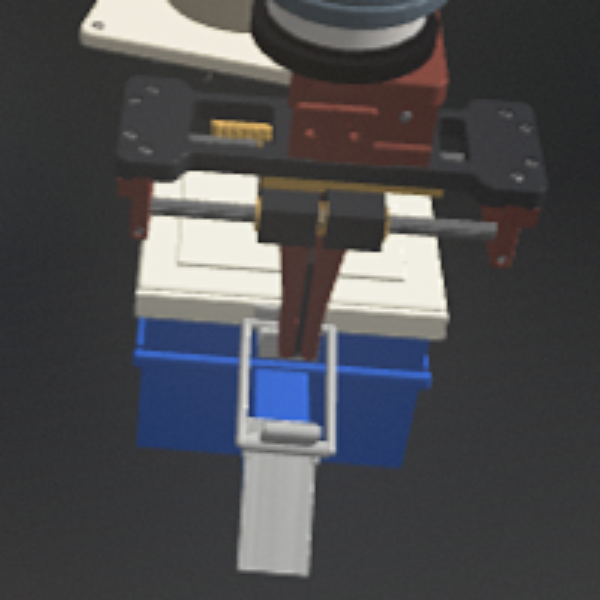

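View pics/c_w2.png

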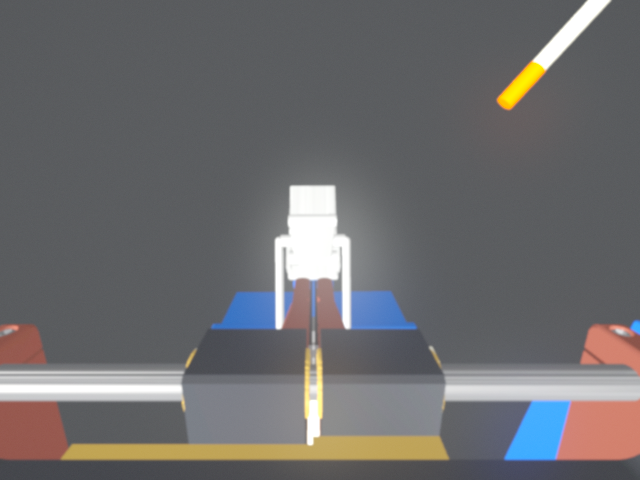

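```bash
python3 - <<'E'
from h import *
import cv2
np.set_printoptions(precision=1,suppress=True)
env.move_l(W(130,200),rate=150)
s=env.read_state();print(s["time_s"])
cv2.imwrite("pics/d_s.png",cv2.resize(viewer.camera("scene")[180:330,320:470],None,fx=4,fy=4,interpolation=cv2.INTER_CUBIC))
o,d=ray("scene",(396.7,257.3)); o=R.T@(o-O); d=R.T@d
print(o-d*o[1]/d[1]); t=np.linspace(0,1,2)
for z in (115,140,160): print(o+d*(z-o[2])/d[2])
E
```

```text
7.975
[ 77.2   0.  117.3]
[ 74.6   0.2 115. ]
[103.   -2.3 140. ]
[125.8  -4.4 160. ]
```

View pics/d_s.png

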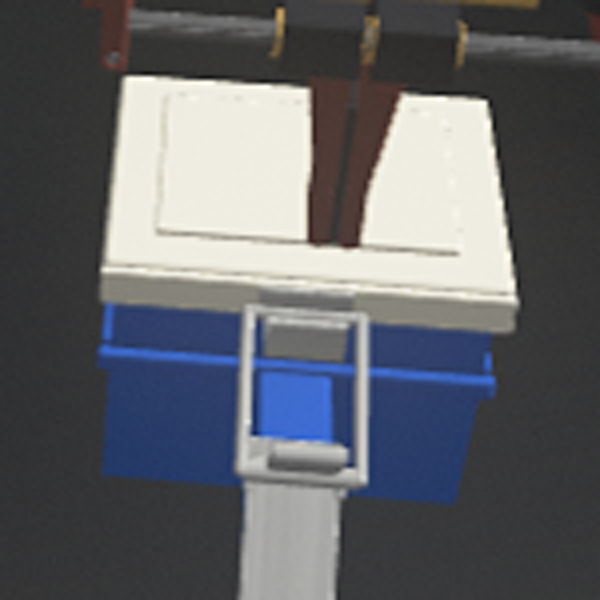

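The bar lies behind the prong, at about (306,314) in the crop with the prong edge at about (305,322). That puts it at carrier x≈75, on the plate. The lever hasn't moved. Now I'll press it along its arc.

```bash
python3 - <<'E'
from h import *
import cv2
np.set_printoptions(precision=1,suppress=True)
def fp(a,h=10):
    t=np.clip((a-38)/(130-38),0,1); rc=45+13*t
    k=np.clip((a-90)/8,-1,1); r=rc-h*k          # contact corner: outer -> inner
    A=np.radians(a); s,c=np.sin(A),np.cos(A)
    return 127+r*s-2.5*c+h*k, 75+r*c+2.5*s
env.move_l(W(138,140),rate=150)
stop=False
for a in [30,42,54,66,78,90,98,106,114,121,127]:
    stop=env.move_l(W(*fp(a)),rate=70,f_stop=40)
    s=env.read_state(); print(a,C(s["tool_pos"])-[0,0,80],s["force"],round(s["time_s"],2),stop)
    if stop: break
if not stop:
    x,z=fp(127); print(env.move_l(W(x-2,z-8),rate=30,f_stop=22)); s=env.read_state(); print(C(s["tool_pos"])-[0,0,80],s["force"],s["time_s"])
cv2.imwrite("pics/e_s.png",cv2.resize(viewer.camera("scene")[180:330,320:470],None,fx=4,fy=4,interpolation=cv2.INTER_CUBIC))
E
```

```text
30 [142.3   0.  123.7] [-0.2 -1.   0.4] 8.97 False
42 [152.8   0.  117.8] [ 0.4 -0.4 -0.6] 9.28 False
54 [162.2  -0.  110.3] [-0.4  0.8  0.5] 9.61 False
66 [170.   -0.  100.8] [-0.3 -0.7  0.1] 9.93 False
78 [175.8  -0.   89.5] [ 0.1 -0.9  0.3] 10.27 False
90 [179.2  -0.   76.9] [-0.1 -0.5  0.3] 10.6 False
98 [180.3  -0.   71.1] [-0.5  0.4  0. ] 10.85 False
106 [180.5  -0.   64.7] [-0.4 -0.5 -0.2] 11.1 False
114 [179.5  -0.   58.1] [-0.4  1.5 -1.1] 11.35 False
121 [177.9   0.   52.6] [ 0.4 -0.3  0.9] 11.6 False
127 [176.1  -0.   47.9] [ 0.3 -0.8 -0.5] 11.85 False
True
[177.1   0.   44. ] [ 2.1 -0.6  3.9] 12.125
```

View pics/e_s.png

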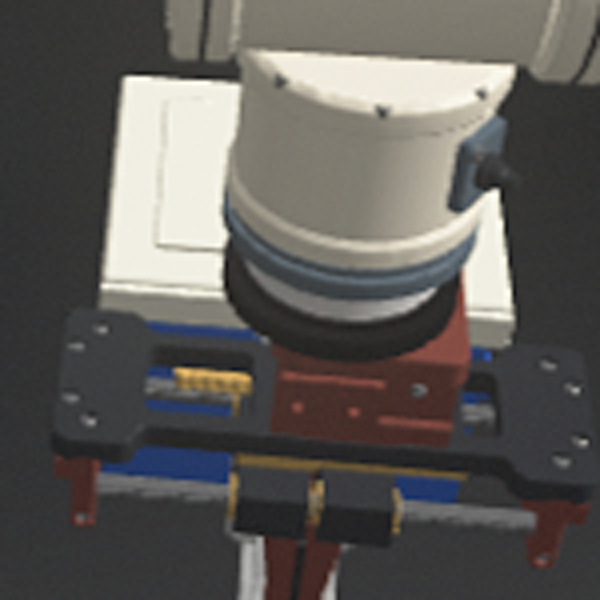

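Forces stayed low until the end stop, so I'll back off and look.

```bash
python3 - <<'E'
from h import *
import cv2
env.move_l(W(190,130),rate=150)
env.reach(W(190,240,-180),Q)
print(env.read_state()["time_s"])
S=viewer.camera("scene");T=viewer.camera("top")
cv2.imwrite("pics/f_sr.png",S);cv2.imwrite("pics/f_tr.png",T)
cv2.imwrite("pics/f_s.png",cv2.resize(S[195:345,330:460],None,fx=4,fy=4,interpolation=cv2.INTER_CUBIC))
cv2.imwrite("pics/f_t.png",cv2.resize(T[165:265,190:310],None,fx=6,fy=6,interpolation=cv2.INTER_CUBIC))
E
```

```text
13.7583
```

View pics/f_s.png

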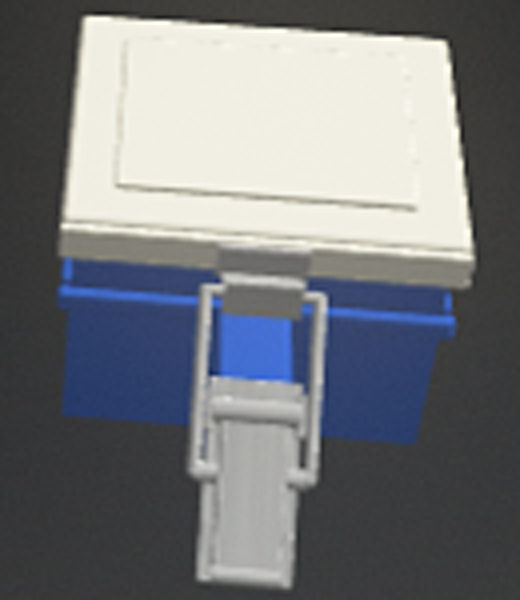

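View pics/f_t.png

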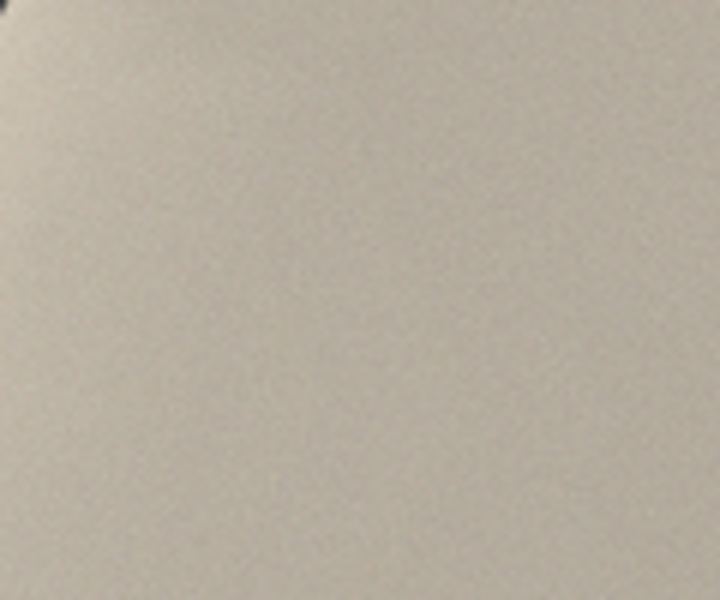

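```bash
python3 - <<'E'
from h import *
import cv2
env.reach([203,-591,303],[0.98636,0.16463,0,0])
print(env.read_state()["time_s"])
S=viewer.camera("scene");T=viewer.camera("top")
cv2.imwrite("pics/g_sr.png",S);cv2.imwrite("pics/g_tr.png",T)
cv2.imwrite("pics/g_s.png",cv2.resize(S[245:345,370:420],None,fx=6,fy=6,interpolation=cv2.INTER_CUBIC))
cv2.imwrite("pics/g_t.png",cv2.resize(T[165:265,190:310],None,fx=6,fy=6,interpolation=cv2.INTER_CUBIC))
E
```

```text
16.45
```

View pics/g_t.png

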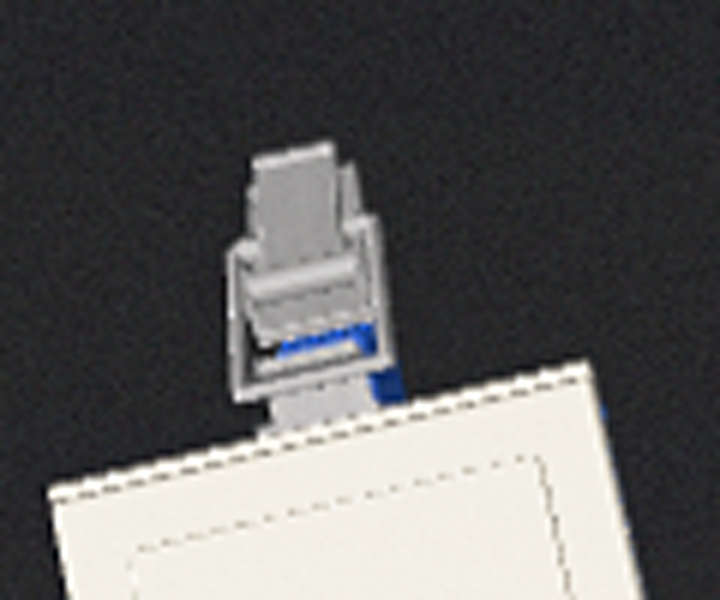

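View pics/g_s.png

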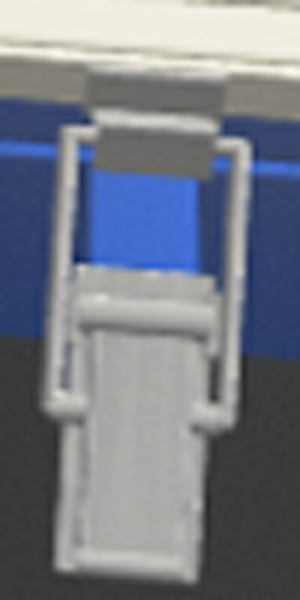

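```bash
python3 - <<'E'
from h import *
np.set_printoptions(precision=1,suppress=True)
D=dict(barL=((411.2,269.2),(230,230.8)),barR=((380.3,266.7),(255.3,225)),tip=((390.8,338.3),(238.7,190)),FR=((345.5,250.5),(288.3,225.8)),FL=((448,259),(198.3,246.7)))
for k,(s,t) in D.items():
    x,e=tri([ray("scene",s),ray("top",t)]); print(k,C(x),round(e,1))
E
```

```text
barL [ 87.7  22.4 104.4] 1.2
barR [ 87.8 -24.  104.5] 0.1
tip [175.   -0.6  40.9] 0.1
FR [ 70.9 -80.2 117.2] 0.3
FL [ 70.4  78.3 116.3] 0.6
```

```bash
python3 - <<'E'
from h import *
env.hold(0.3); print(env.read_state()["time_s"],env.read_state()["force"]); print(workorder.sign_off())
E
```

```text
16.85 [0.39362148 0.18430833 0.78466997]
the job is handed in; nothing more can be done
None
```

The carrier is latched and the job is handed in at 16.9 s; the sign-off gives no verdict. I pushed the hoop over with the closed fingertips until it fell behind the hook's prong. I then pressed the lever along its arc to the end stop and moved the arm back to its start pose.

Last checks, measured from the scene and top cameras in the carrier frame:

| Check | Measured | Expected or limit |
|---|---|---|
| Crossbar behind the prong | x ≈ 88, z ≈ 104 mm | seat at x = 90, z = 102 mm; about 3 mm away |
| Lever tip (upper edge) | z ≈ 41 mm | below 46 mm |
| Lid front edge | dropped about 7.7 mm | hook works out to z ≈ 103 mm, limit 106.3 mm |

- **Crossbar on the way:** I judged the crossbar to be behind the prong before pressing from one camera view only. The final two-view measurement agrees.
- **Odd reading:** while pressing, the readings taken between steps stayed within about 1.5 N, where 3–10 N was expected. The firm stop, at a 22 N change in force, came only at the end of travel. The pictures afterwards show the lid down and the latch held.

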